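# Log a polish tin at the shine parlor's stock scanner

### The job

Log the brown polish tin at the stock scanner: first take the blue-topped stock card out of its wooden rest, push it fully home in the scanner's slot and leave it there. Then pick up the brown tin and hold it up in front of the scanner's tilted camera, lid side away, with its flat underside centred on the lens, squarely facing it, 11 cm from the glass; finish still gripping it steadily there, touching nothing else with it. Leave the other things on the counter and the camera's tilt as they are.

Things in the scene. Friction and masses are not known exactly. Their poses are not given: they have to be found in the camera images.
- card: Stiff stock card standing upright, 78 mm tall, 50 mm wide (its y), about 50 g: the lower 50 mm is a white plate 6 mm thick (its x), the top 28 mm a blue grip head 10 mm thick. Origin: centre of its underside, z up. It starts standing loosely in the wooden rest, lower 40 mm sunk in. Either way round fits the scanner.
- rest: Fixed wooden block 60 x 80 mm, 60 mm tall, with a slot 40 mm deep in its top that holds the card. Origin: centre of its underside; the slot's width runs along its y.
- scanner: Fixed grey stock scanner on the counter: deck 120 mm (x) by 240 mm (y), 60 mm tall. Origin: centre of its underside, z up. The card slot lies in the deck on its +y half and the camera head stands on two cheeks (up to 110 mm above the counter) on its -y half.
- slot (a point): Centre of the slot's mouth in the top of the scanner's deck, 60 mm above the counter. The slot goes straight down 40 mm to a solid floor, is 8.5 mm wide along the scanner's x and 52.5 mm along its y, with a 2 mm chamfer round the mouth. With the card fully home its underside is on that floor, 20 mm above the counter, and the head's lower edge 10 mm above the deck.
- lens: Blue camera head, a cylinder 50 mm in diameter, on a stiff hinge along the scanner's y. Origin on the hinge, 100 mm above the counter; z points out along the line of sight, tilted from straight up towards the scanner's -x (the robot's side) by 0.3 to 0.6 rad. The lens glass is 25 mm from the origin along z. Its tilt must be left as it is.
- view (a point): The point in the air on the line of sight, 110 mm from the glass (135 mm from the origin of lens along its z), where the centre of the tin's underside belongs. The tin's z axis must point the same way as the z axis of lens.
- tin_brown: Round brown polish tin, 60 mm diameter, 26 mm tall, about 110 g, lying flat on the counter with its lid up. Origin: centre of its underside; z: the tin's axis, underside to lid. The tin to present.
- tin_black: Round black polish tin, 60 mm diameter, 26 mm tall, about 110 g, lying flat on the counter with its lid up. Origin: centre of its underside; z: the tin's axis, underside to lid. A bystander.
- tin_red: Round dark red polish tin, 60 mm diameter, 26 mm tall, about 110 g, lying flat on the counter with its lid up. Origin: centre of its underside; z: the tin's axis, underside to lid. A bystander.
- horn0: Horn shoehorn lying flat, 177 mm long, up to 34 mm wide, 10 mm high. Origin under its middle, x towards the blade. A bystander.
- horn1: Horn shoehorn lying flat, 177 mm long, up to 34 mm wide, 10 mm high. Origin under its middle, x towards the blade. A bystander.
- horn2: Horn shoehorn lying flat, 177 mm long, up to 34 mm wide, 10 mm high. Origin under its middle, x towards the blade. A bystander.
- comb: Tortoiseshell comb lying flat, 150 x 36 x 5 mm. Origin under its middle. A bystander.
- brush: Wooden shoe brush standing on its bristles, 160 x 55 mm, 48 mm tall. Origin under its middle. A bystander.
Not all that is in view belongs to the job. There is more than one size of the card; the job needs the largest. Leave any orange or yellow look-alike of the tin_brown alone.

How it is judged:
By the outcome, as a careful person would: the job done as asked, in the order asked, and still so for the second after the job is handed in, while the arm keeps its last pose, push and grip.
It also fails if it takes over 54 s, if anything falls off the work surface, if the arm or the gripper's body presses on something with over 40 N, if the wrist force passes 120 N, or if a joint passes its speed limit or range.

### The arm

A 6-joint arm with a two-finger parallel gripper is mounted at the origin on the work surface. World frame = base frame: x ahead of the robot, y to its left, z up, the work surface at z = 0. Lengths are in m, angles in degrees, forces in N, time in s.
With the tool pointing down it reaches from about 0.4 to 0.825 m from the base axis. Payload 7 kg.
Tool frame: the origin (TCP) lies at the very end of the fingers, on their centre line; the grasp point (between the pads) lies hold_point_z behind it (hold_point_z is the distance from the TCP to the grasp point, in m); z points along the fingers, y is the line along which they close (so a half turn about z gives the same grasp; the last joint's range is limited). The gripper opens to 88 mm and grips with 3 to 60 N. Pads are 19 mm wide; open, the fingers measure 130 mm over their backs; the gripper's body (78 mm by 193 mm) begins 47 mm behind the grasp point.
Start: joints at [-46.633, 20.546, 0.682, 0, -70.136, -16.507], TCP at [0.305, -0.602, 0.227] pointing down, gripper open.
Joint ranges: [-176.03, 176.03], [-82.01, 121.73], [-58.28, 71.71], [-173.87, 95.51], [-174.79, -0.11], [-173.66, 173.66]. Speed limits (degrees/s): [136.94, 136.94, 172.46, 180, 180, 180].

### API

Orientations are given as [roll, pitch, yaw] about the fixed x, y, z axes, in that order (R = Rz(yaw) Ry(pitch) Rx(roll)).
In Python, from plant import get_obs, snapshot, close_job, hold_point_z gives the robot as it stands.
- The arm moves only by the tool play_rows, never from a script. Its argument "commands" is a list that holds one entry, the list of rows, each a list of 7 numbers: the shift along the tool's x, y, z in cm, then the turn, a rotation vector about the tool's x, y, z in degrees, then the opening, from 0 (shut) to 1 (fully open). In form: [[[x, y, z, ax, ay, az, fingers], ...]]. A call has 1 to 20 rows; each row is the pose to reach, as a shift and turn from the pose commanded when the call began, along the tool's axes at that moment; what a row does not reach only later rows make up. A row lasts 1/12 s, in which the tool goes at most 41.7 mm and 7.16 degrees, less where a joint would pass 70% of its speed; a pose out of reach is approached as far as the arm can. A call with a gripper value outside its range is refused whole. The fingers move at their own pace and stop on an object; the grip force is fixed at half the most. Time passes only in rows, so rows that repeat a pose let the fingers close. It gives the time, the measured TCP pose, the force, the opening and the grip force at its end, in the units of the state.
- get_obs(): the state, without advancing time (a new reading comes with each control period).
- snapshot(name): name is "side" or "top" or "wrist"; returns a dict with "frame" (400x640x3 uint8, red, green, blue), "camera_matrix" (3x3 intrinsics, pixels), "dist" ([k1, k2, p1, p2, k3] as OpenCV has them; the pictures are not rectified), "origin" and "attitude" of the camera in the world. Camera axes: x right, y down, z forward; pixel columns grow to the right and rows downward; lengths in m; the calibration is good to about 2 mm. A picture is of the moment at which its call begins. There is no depth.
- close_job(): hands the job in; it is judged then, once.
The state is a dict: "clock": time; "joint_pos": joint angles; "qvel": joint speeds; "tau": joint torques, N m; "tool_pos": TCP position; "orientation": TCP orientation; "force": force on the tool from outside, world axes, zero at the start; "moment": the same for the moment, N m; "opening": finger opening in m; "gripper_force": force on a finger pad.
Only numpy, scipy, OpenCV 4.12 (cv2) and the standard library are available. Lean on these libraries where they do the work, as an engineer would, in place of code of your own. Each camera call takes 0.05 s, during which the arm holds its last target. There are 200 camera calls.

## Working session

There is one attempt and no reset: what is moved stays moved. The work goes in short steps, Python scripts to look and compute and a tool call to move; the robot and the scene stay as the last step left them, time stands still between calls to the robot, and variables do not carry over. Pictures are saved under pics/ and viewed, at most 10 in all, crops included, and the job is handed in when it is done.

Besides the shell and the picture viewer there is one more tool, called as name(argument=value, ...), one argument or row to a line, values as JSON. play_rows: Moves the arm, as the interface text tells. Its arguments: {"type":"object","properties":{"commands":{"type":"array","items":{"type":"array","items":{"type":"array","items":{"type":"number"}}}}},"required":["commands"]}

```bash
ls; mkdir -p pics
cat > h.py <<'E'
import numpy as np, cv2
from scipy.spatial.transform import Rotation as R
from plant import get_obs, snapshot, close_job, hold_point_z
def att(a):
    a=np.array(a,float)
    if a.shape==(3,3): return a
    return R.from_euler('xyz',a,degrees=True).as_matrix()
def ray(s,px):
    p=cv2.undistortPoints(np.array(px,float).reshape(-1,1,2),s['camera_matrix'],s['dist']).reshape(-1,2)
    d=np.c_[p,np.ones(len(p))]@att(s['attitude']).T
    return np.array(s['origin']),d
def onplane(s,px,z):
    o,d=ray(s,px); return o+d*((z-o[2])/d[:,2])[:,None]
def proj(s,P):
    A=att(s['attitude']).T; t=-A@np.array(s['origin'])
    return cv2.projectPoints(np.array(P,float).reshape(-1,3),cv2.Rodrigues(A)[0],t,s['camera_matrix'],s['dist'])[0].reshape(-1,2)
def grab(n,f):
    s={k:(np.array(v) if k!='name' else v) for k,v in snapshot(n).items()}
    np.savez('pics/'+f+'.npz',**s); cv2.imwrite('pics/'+f+'.png',s['frame'][:,:,::-1]); return s
def load(f): return dict(np.load('pics/'+f+'.npz'))
E
python3 - <<'E'
from h import *
print(hold_point_z,get_obs())
for n in ('top','side'):
    s=grab(n,n+'0'); print(n,s['origin'],s['attitude'],s['camera_matrix'],s['dist'])
E
```

```text
pics
0.0188 {'clock': 0.0, 'joint_pos': array([-4.66330985e+01,  2.05893528e+01,  6.31991414e-01, -1.87981115e-02,
       -7.01373745e+01, -1.65057423e+01]), 'qvel': array([ 0.00784916,  0.02218876, -0.05996162, -0.067779  , -0.09318268,
       -0.02686423]), 'tau': array([-2.31527352e-03, -5.82722068e+01,  2.93053865e+01,  6.99752927e+00,
        6.80784593e-03, -1.58754528e-04]), 'tool_pos': array([ 0.30470327, -0.60173783,  0.22563683]), 'orientation': array([ 1.79904147e+02, -9.97470623e-03, -1.53145234e+02]), 'force': array([-0.1910156 ,  0.48407929,  0.36434666]), 'moment': array([-0.01760851, -0.03301188,  0.01666751]), 'gripper_force': 0.0, 'opening': 0.08736506721038256}
top [0.29544857 0.05170647 1.39744204] [-170.04257331   -1.02637743  -89.13383364] [[423.91392858   0.         323.31396631]
 [  0.         423.91392858 199.20946919]
 [  0.           0.           1.        ]] [-0.0547661  0.         0.         0.         0.       ]
side [-0.08617305  0.7420874   0.85622637] [-127.02805048   -1.35928027 -136.63957683] [[397.51080108   0.         321.59667777]
 [  0.         397.51080108 194.62100468]
 [  0.           0.           1.        ]] [-0.10272259  0.          0.          0.          0.        ]
```

View pics/top0.png

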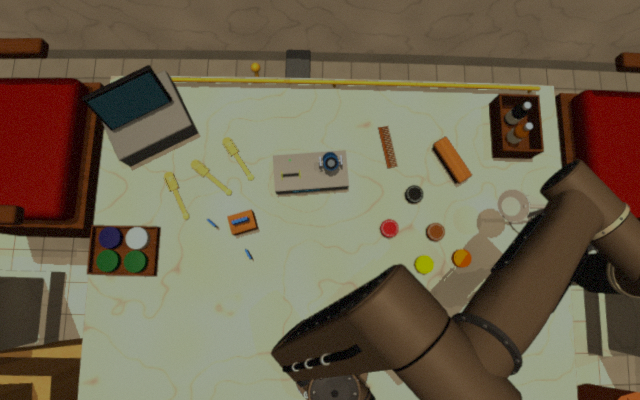

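View pics/side0.png

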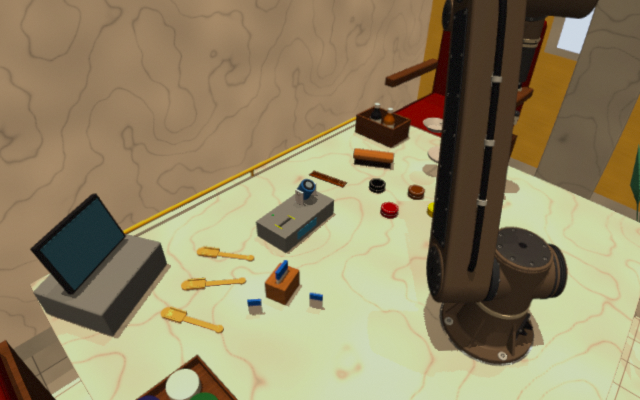

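Top view: the card candidates are blue at (241,221) in the rest, (213,223) and (249,254) loose. The tin candidates are (436,232) brown, (461,258) orange, (425,265) yellow, (389,228) red and (414,194) black. I choose the card in the rest and the brown tin, and I'll check both in a close crop. The scanner is at (311,172), with its slot at (291,175) and its lens at (330,162).

Run:
```python
from h import *
t=load('top0'); s=load('side0')
def cr(f,x0,y0,x1,y1,w,h): return cv2.resize(f[y0:y1,x0:x1,::-1],(w,h),interpolation=cv2.INTER_CUBIC)
a=cr(t['frame'],200,140,360,270,640//1,520)[:300*2]
im=np.vstack([np.hstack([cr(t['frame'],200,200,270,270,300,300),cr(t['frame'],265,140,365,205,460,300)]),
 np.hstack([cr(s['frame'],240,255,330,315,450,300),cr(t['frame'],375,180,480,280,310,300)])])
cv2.imwrite('pics/crop1.png',im)
for name,S,planes in (('top',t,None),('side',s,None)):
    hsv=cv2.cvtColor(S['frame'],cv2.COLOR_RGB2HSV)
    m=cv2.inRange(hsv,(100,120,60),(125,255,255))
    n,l,st,c=cv2.connectedComponentsWithStats(m)
    for i in range(1,n):
        if st[i,4]>12:
            print(name,'blue',st[i],c[i].round(1),onplane(S,[c[i]],0.09 )[0].round(3))
    m=cv2.inRange(hsv,(0,90,30),(30,255,255))
    n,l,st,c=cv2.connectedComponentsWithStats(m)
    for i in range(1,n):
        if 60<st[i,4]<1200: print(name,'brn',st[i],c[i].round(1),onplane(S,[c[i]],0.026)[0].round(4),S['frame'][l==i].mean(0).round())
```

```text
top blue [323 153  16  17  85] [329.6 159. ] [0.656 0.014 0.09 ]
top blue [232 218  16   6  50] [239.6 220.4] [0.454 0.29  0.09 ]
top blue [100 228  20  20 250] [108.9 237.4] [0.393 0.695 0.09 ]
top blue [246 250   5   8  17] [247.9 253.6] [0.352 0.26  0.09 ]
top brn [27  0 25 22 95] [39.5 11.1] [1.2177 1.0818 0.026 ] [102.  87.  65.]
top brn [51  0 15 22 79] [59.1  9. ] [1.2255 1.0083 0.026 ] [102.  87.  65.]
top brn [ 67   0  18  23 104] [75.9 10.8] [1.2172 0.9432 0.026 ] [104.  88.  66.]
top brn [125   1  43  30 229] [144.8  15.1] [1.1994 0.6851 0.026 ] [103.  87.  65.]
top brn [206   1  19  26 101] [215.2  11.8] [1.2148 0.4305 0.026 ] [105.  89.  67.]
top brn [221   0  27  42 226] [234.8  20.5] [1.1805 0.3575 0.026 ] [103.  87.  65.]
top brn [253   0  30  53 399] [268.5  25.9] [1.1612 0.2359 0.026 ] [101.  86.  64.]
top brn [295   0  36  20 155] [315.6   8. ] [1.2369 0.0693 0.026 ] [101.  86.  65.]
top brn [304   0  52  38 330] [333.  21.] [1.186  0.0057 0.026 ] [101.  86.  64.]
top brn [479   0  24  33 135] [491.1  14.7] [ 1.2342 -0.5734  0.026 ] [101.  86.  64.]
top brn [497   
[... 5051 characters left out ...]
.026 ] [132. 118.  22.]
side brn [380 202  19  17 255] [389.2 209.6] [ 0.4391 -0.1715  0.026 ] [133.  35.  28.]
side brn [196 246  58  15 406] [220.6 253.4] [0.6675 0.3415 0.026 ] [193. 150.  64.]
side brn [265 263  35  42 899] [282.4 285.4] [0.4529 0.2949 0.026 ] [117.  68.  28.]
side brn [181 277  65  14 500] [208.  282.8] [0.6008 0.4307 0.026 ] [192. 150.  63.]
side brn [160 306  64  28 611] [187.4 318.6] [0.5401 0.5334 0.026 ] [198. 156.  66.]
side brn [ 39 347  22  24 108] [ 47.9 357.4] [0.673  0.8364 0.026 ] [127. 109.  82.]
side brn [176 355  61  45 913] [208.  379.3] [0.3717 0.5887 0.026 ] [92. 51. 22.]
side brn [136 372  38  28 295] [158.4 390.3] [0.4245 0.681  0.026 ] [84. 49. 25.]
```

View pics/crop1.png

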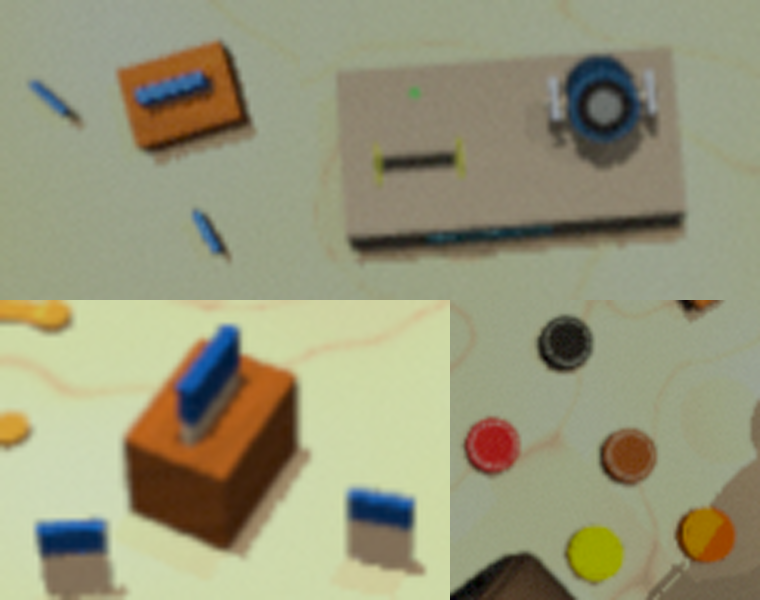

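The crop confirms it. The card in the rest has the longest blue head, and both loose cards are smaller. The brown tin at (435,232) is distinct from the orange, yellow and red ones.

```bash
cat >> h.py <<'E'
def pose():
    o=get_obs(); return np.array(o['tool_pos']),att(o['orientation']),o
def down(yaw): return R.from_euler('xyz',[180,0,yaw],degrees=True).as_matrix()
def go(p,Rt):
    c,A,o=pose(); d=A.T@(np.array(p)-c)*100; v=R.from_matrix(A.T@Rt).as_rotvec(degrees=True)
    print('move',d.round(2),v.round(2),'dist',np.linalg.norm(d).round(1),np.linalg.norm(v).round(1),'t',o['clock'])
E
python3 - <<'E'
from h import *
t=load('top0'); w=grab('wrist','w0')
c,A,o=pose(); C=att(w['attitude'])
print('cam in tool',A.T@(w['origin']-c),'\n',(A.T@C).round(3),w['camera_matrix'][0])
hsv=cv2.cvtColor(t['frame'],cv2.COLOR_RGB2HSV)
m=cv2.inRange(hsv,(100,120,60),(125,255,255)); m[:, :225]=0; m[:,260:]=0; m[235:]=0
ys,xs=np.nonzero(m); P=onplane(t,np.c_[xs,ys],0.098)[:,:2]
u,sv,vt=np.linalg.svd(P-P.mean(0)); print('card',P.mean(0),'dir',np.degrees(np.arctan2(vt[0,1],vt[0,0])),np.ptp(P@vt[0]))
P=onplane(t,[[274,156],[347,151],[348,187],[276,192.5]],0.06);print(P.round(4),P.mean(0))
d=P[0]-P[1];print('scanner y dir',np.degrees(np.arctan2(d[1],d[0])))
print('slot',onplane(t,[[290.5,175]],.06))
go([0.44,0.22,0.33],down(105));
E
```

```text
cam in tool [ 7.27187869e-02 -1.58011459e-04 -1.58143706e-01] 
 [[-0.001 -0.963 -0.27 ]
 [ 1.    -0.001  0.   ]
 [-0.001 -0.27   0.963]] [329.01255484   0.         314.62336042]
card [0.45306382 0.28885472] dir -73.59189729865851 0.047552982213885125
[[ 0.6707  0.1942  0.06  ]
 [ 0.6923 -0.0439  0.06  ]
 [ 0.572  -0.0477  0.06  ]
 [ 0.5497  0.1834  0.06  ]] [0.62118831 0.07151941 0.06      ]
scanner y dir 95.20253474280176
slot [[0.6081499  0.13859539 0.06      ]]
move [-49.19  67.23 -10.34] [ 4.0000e-02 -7.0000e-02  1.0185e+02] dist 83.9 101.9 t 0.15
```

Run:
```python
from h import *
go([0.453,0.289,0.22],down(-73.6));
```

```text
move [-53.47  72.78   0.67] [ 7.000e-02  4.000e-02 -7.955e+01] dist 90.3 79.5 t 0.15
```

play_rows(
  commands=[
    [[-53.5,72.8,0.7,0,0,-79.5,1],[-53.5,72.8,0.7,0,0,-79.5,1],[-53.5,72.8,0.7,0,0,-79.5,1],[-53.5,72.8,0.7,0,0,-79.5,1],[-53.5,72.8,0.7,0,0,-79.5,1],[-53.5,72.8,0.7,0,0,-79.5,1],[-53.5,72.8,0.7,0,0,-79.5,1],[-53.5,72.8,0.7,0,0,-79.5,1],[-53.5,72.8,0.7,0,0,-79.5,1],[-53.5,72.8,0.7,0,0,-79.5,1],[-53.5,72.8,0.7,0,0,-79.5,1],[-53.5,72.8,0.7,0,0,-79.5,1],[-53.5,72.8,0.7,0,0,-79.5,1],[-53.5,72.8,0.7,0,0,-79.5,1],[-53.5,72.8,0.7,0,0,-79.5,1],[-53.5,72.8,0.7,0,0,-79.5,1],[-53.5,72.8,0.7,0,0,-79.5,1],[-53.5,72.8,0.7,0,0,-79.5,1],[-53.5,72.8,0.7,0,0,-79.5,1],[-53.5,72.8,0.7,0,0,-79.5,1]],
  ],
)

```text
clock: 1.82
tool_pos: [0.4414, 0.222, 0.2202]
orientation: [-180.0, 0.0, -73.6]
force: [1.6, -0.1, 0.9]
opening: 0.0875
gripper_force: 0.0
```

Run:
```python
from h import *
go([0.453,0.289,0.22],down(-73.6));
```

```text
move [-6.1  -3.    0.02] [-0.02  0.02 -0.  ] dist 6.8 0.0 t 1.8167
```

play_rows(
  commands=[
    [[-6.1,-3,0,0,0,0,1],[-6.1,-3,0,0,0,0,1],[-6.1,-3,0,0,0,0,1],[-6.1,-3,0,0,0,0,1]],
  ],
)

```text
clock: 2.15
tool_pos: [0.4531, 0.2879, 0.2191]
orientation: [179.9, -0.1, -73.5]
force: [-0.2, -0.2, -0.4]
opening: 0.0877
gripper_force: 0.0
```

Run:
```python
from h import *
go([0.453,0.289,0.22],down(-73.6)); w=grab('wrist','w1')
hsv=cv2.cvtColor(w['frame'],cv2.COLOR_RGB2HSV)
m=cv2.inRange(hsv,(100,120,60),(125,255,255))
n,l,st,c=cv2.connectedComponentsWithStats(m)
for i in range(1,n):
    if st[i,4]>100:
        P=onplane(w,np.argwhere(l==i)[:,::-1],0.098)[:,:2].astype(np.float32); r=cv2.minAreaRect(P*1000)
        print(st[i],c[i],r)
```

```text
move [-0.1  -0.02 -0.09] [ 0.09 -0.06  0.06] dist 0.1 0.1 t 2.15
```

View pics/w1.png

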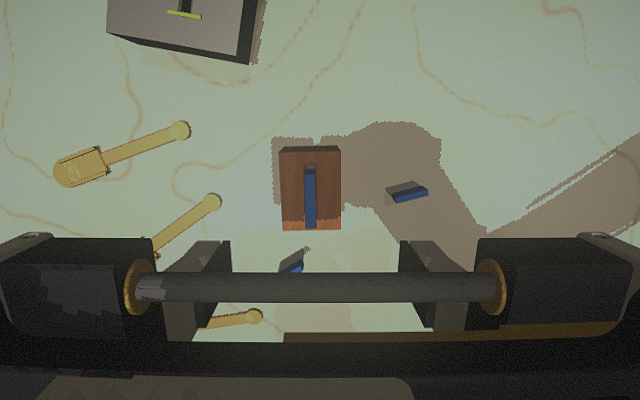

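The wrist view shows the card head upright in the rest at about (310,197), the scanner corner at top left and two small cards at (408,192) and (292,265). I need to loosen the blue threshold.

Run:
```python
from h import *
w=load('w1'); hsv=cv2.cvtColor(w['frame'],cv2.COLOR_RGB2HSV); print(hsv[200,310],hsv[172,310],hsv[192,408],hsv[172,325])
m=cv2.inRange(hsv,(100,80,25),(130,255,255))
n,l,st,c=cv2.connectedComponentsWithStats(m)
for i in range(1,n):
    if 30<st[i,4]<3000:
        px=np.argwhere(l==i)[:,::-1]; P=onplane(w,px,0.098)[:,:2].astype(np.float32); print(st[i],c[i],cv2.minAreaRect(P*1000))
# left/right edges of the head per row
for y in range(168,230,6):
    r=np.nonzero(m[y,280:345])[0]+280
    if len(r): print(y,r.min(),r.max(),onplane(w,[[(r.min()+r.max())/2,y]],.098)[0,:2].round(4))
```

```text
[109 122 100] [102  55  60] [101  60  60] [ 13 130 100]
[304 174  12  54 574] [309.7456446  200.27351916] ((456.586181640625, 290.8997497558594), (9.465356826782227, 48.41654586791992), 17.754182815551758)
[396 189  32  14 192] [411.55729167 195.71354167] ((372.0404357910156, 260.9198303222656), (28.25669288635254, 5.517838954925537), 31.6397647857666)
[290 266  13   7  57] [296.84210526 269.78947368] ((450.0424499511719, 359.2318420410156), (11.584728240966797, 5.839156627655029), 45.01612854003906)
174 305 314 [0.4635 0.2678]
180 304 314 [0.4625 0.273 ]
186 304 314 [0.461  0.2781]
192 305 314 [0.4591 0.2831]
198 305 315 [0.4572 0.2881]
204 305 315 [0.4557 0.2934]
210 305 315 [0.4541 0.2987]
216 306 315 [0.4522 0.3039]
222 306 315 [0.4506 0.3093]
```

Run:
```python
from h import *
go([0.4562,0.2907,0.067],down(-72.4));
```

```text
move [-0.29 -0.44 15.24] [ 0.08 -0.05 -1.19] dist 15.2 1.2 t 2.2
```

play_rows(
  commands=[
    [[-0.3,-0.4,0,0,0,-1.2,0.4],[-0.3,-0.4,0,0,0,-1.2,0.4],[-0.3,-0.4,4,0,0,-1.2,0.4],[-0.3,-0.4,8,0,0,-1.2,0.4],[-0.3,-0.4,11,0,0,-1.2,0.4],[-0.3,-0.4,13,0,0,-1.2,0.4],[-0.3,-0.4,14.5,0,0,-1.2,0.4],[-0.3,-0.4,15.2,0,0,-1.2,0.4],[-0.3,-0.4,15.2,0,0,-1.2,0.4],[-0.3,-0.4,15.2,0,0,-1.2,0],[-0.3,-0.4,15.2,0,0,-1.2,0],[-0.3,-0.4,15.2,0,0,-1.2,0],[-0.3,-0.4,15.2,0,0,-1.2,0],[-0.3,-0.4,15.2,0,0,-1.2,0]],
  ],
)

```text
clock: 3.37
tool_pos: [0.4567, 0.2912, 0.069]
orientation: [-179.9, 0.0, -72.4]
force: [-0.9, -0.4, 3.5]
opening: 0.0096
gripper_force: 30.0
```

Run:
```python
from h import *
w=grab('wrist','w2');o=get_obs();print(o['force'],o['tool_pos'],o['orientation'],o['opening'],o['gripper_force'])
```

```text
[-1.75451481 -0.54643999  5.42433216] [0.45673705 0.29123523 0.06900224] [-1.79924408e+02  4.07253076e-02 -7.24238839e+01] 0.010238455653326555 29.999914169311523
```

Run:
```python
from h import *
c,A,o=pose()
go(c+[0,0,.1],A); go([0.597,0.19,0.2],down(-84.8));
```

```text
move [ -0.01  -0.01 -10.  ] [0. 0. 0.] dist 10.0 0.0 t 3.4167
move [ 13.88 -10.33 -13.1 ] [-0.07  0.05 12.38] dist 21.7 12.4 t 3.4167
```

play_rows(
  commands=[
    [[0,0,-2,0,0,0,0],[0,0,-4,0,0,0,0],[0,0,-6,0,0,0,0],[0,0,-9,0,0,0,0],[0,0,-12,0,0,0,0],[0,0,-13,0,0,0,0],[0,0,-13,0,0,0,0]],
  ],
)

```text
clock: 4.0
tool_pos: [0.4576, 0.2921, 0.2016]
orientation: [-179.7, 0.2, -72.4]
force: [0.3, 0.2, -0.3]
opening: 0.0096
gripper_force: 30.0
```

Run:
```python
from h import *
c,A,o=pose(); print(o['force'],o['opening'],c)
go([0.597,0.19,0.2],down(-84.8));
```

```text
[ 0.3077543   0.24666815 -0.2817815 ] 0.009646784481471672 [0.45761475 0.29208555 0.20158921]
move [ 13.94 -10.2    0.17] [-0.28  0.2  12.39] dist 17.3 12.4 t 4.0
```

play_rows(
  commands=[
    [[13.9,-10.2,0.2,-0.2,0.2,12.4,0],[13.9,-10.2,0.2,-0.2,0.2,12.4,0],[13.9,-10.2,0.2,-0.2,0.2,12.4,0],[13.9,-10.2,0.2,-0.2,0.2,12.4,0],[13.9,-10.2,0.2,-0.2,0.2,12.4,0],[13.9,-10.2,0.2,-0.2,0.2,12.4,0],[13.9,-10.2,0.2,-0.2,0.2,12.4,0],[13.9,-10.2,0.2,-0.2,0.2,12.4,0],[13.9,-10.2,0.2,-0.2,0.2,12.4,0]],
  ],
)

```text
clock: 4.75
tool_pos: [0.5947, 0.1898, 0.196]
orientation: [179.8, -0.2, -84.8]
force: [0.4, -0.3, -0.0]
opening: 0.0095
gripper_force: 30.0
```

Run:
```python
from h import *
c,A,o=pose(); print(c,o['orientation'])
w=grab('wrist','w3'); t=grab('top','t3')
```

```text
[0.59468602 0.18979485 0.19599289] [179.80709982  -0.21533766 -84.76821395]
```

View pics/w3.png

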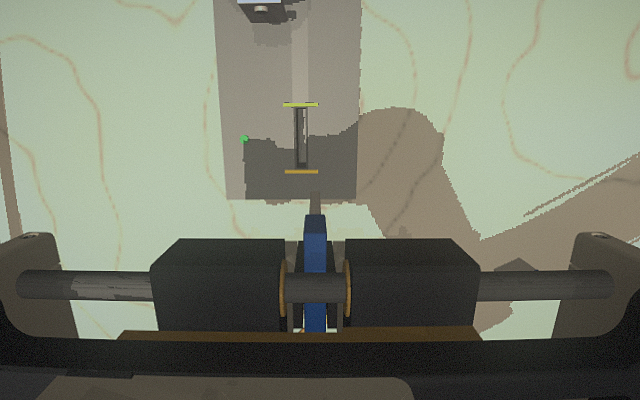

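The slot shows with its yellow end bars at (301,104) and (301,171). The held card is visible from its end, at columns 304–326 and rows 190–330.

Run:
```python
from h import *
w=load('w3'); f=w['frame'].astype(int); g=f.sum(2)
c,A,o=pose()
hsv=cv2.cvtColor(w['frame'],cv2.COLOR_RGB2HSV)
m=cv2.inRange(hsv,(18,100,90),(35,255,255)); m[:90]=0; m[185:]=0; m[:,:270]=0; m[:,340:]=0
n,l,st,ce=cv2.connectedComponentsWithStats(m)
B=[]
for i in range(1,n):
    if st[i,4]>20: B.append(onplane(w,[ce[i]],.06)[0]); print(st[i],ce[i],B[-1].round(4))
B=np.array(B); print('mid',B.mean(0).round(4),'len',np.linalg.norm(B[0]-B[1]),'yaw',np.degrees(np.arctan2(*(B[0]-B[1])[1::-1])))
for y in (112,120,128,145,155,163): print(y,g[y,286:318])
print('col301',g[100:110,301],g[165:176,301])
# right edge of the deck
e=[]
for y in range(20,100,6):
    d=np.diff(g[y,340:380]); e.append([340+np.argmax(d)+.5,y])
P=onplane(w,e,.06); q=np.polyfit(P[:,1],P[:,0],1); print('edge yaw',90-np.degrees(np.arctan(q[0])), np.std(P[:,0]-np.polyval(q,P[:,1])))
print('plate',g[184:220,315]); 
mb=cv2.inRange(hsv,(100,80,25),(130,255,255))
for y in (213,215,217,222,228,235): r=np.nonzero(mb[y,290:340])[0]+290; print(y,r.min() if len(r) else 0,r.max() if len(r) else 0)
for y in (194,200,206): print(y,g[y,304:328])
```

```text
[283 103  35   4 131] [299.66412214 104.39694656] [0.6145 0.1106 0.06  ]
[285 169  33   5 133] [301.12030075 171.48120301] [0.6085 0.1687 0.06  ]
mid [0.6115 0.1397 0.06  ] len 0.05836693317319058 yaw -84.19076037193639
112 [431 427 437 428 430 440 446 368 301 285 193 170 263 282 267 261 230 455
 478 387 306 340 463 423 438 439 443 434 425 433 432 441]
120 [429 435 439 441 427 434 428 411 253 299 202 152 259 276 274 271 257 237
 463 407 317 332 461 441 440 431 430 434 443 433 441 435]
128 [426 432 422 452 429 441 440 458 311 302 208 159 264 259 278 280 281 329
 498 465 322 278 454 439 438 435 438 443 443 429 436 437]
145 [440 445 438 442 442 443 433 480 259 302 255 174 203 268 272 269 292 292
 295 274 223 204 299 286 288 278 292 283 284 285 278 276]
155 [282 285 281 284 282 281 287 284 244 246 201 159 196 252 274 284 302 283
 289 296 226 217 259 283 282 262 283 279 282 266 286 268]
163 [286 292 270 281 272 288 281 278 269 237 217 157 162 180 185 172 169 181
 175 170 224 216 278 274 284 289 259 274 283 285 274 263]
col301 [473 478 489 471 463 493 378 290 170 269] [178 184 193 216 276 357 396 388 328 272 280]
edge yaw 96.03740893270657 0.00043280834967007785
plate [283 290 283 287 279 285 279 275 263 283 259 262 270 270 273 276 267 259
 261 264 281 285 267 268 264 277 254 264 268 264 217 152 191 174 175 196]
213 0 0
215 306 323
217 306 324
222 306 324
228 308 325
235 304 326
194 [272 280 284 273 282 293 264 254 271 263 275 259 270 270 268 253 280 281
 279 289 297 287 282 280]
200 [551 551 551 542 556 587 287 259 268 282 252 267 281 276 268 252 324 363
 365 375 360 361 355 351]
206 [537 534 525 531 536 472 279 251 263 261 276 267 272 274 270 233 348 492
 483 489 493 518 533 548]
```

Run:
```python
from h import *
w=load('w3'); c,A,o=pose()
u=lambda px,z:(onplane(w,[px],z)[0])
zt=c[2]-0.069+0.098
for n,px,z in (('head low end',(314.8,214.2),zt-.028),('plate mid end',(314.7,203),zt-.055),('plate low(192)',(314.6,192),zt-.078),):
    p=u(px,z); print(n,p.round(4),'tool mm',(A.T@(p-c)*1000).round(1))
for px in ((300.1,112),(300.4,138),(300.6,158),(300.4,104.4),(301.12,171.5)):
    p=u(px,.06); print('slot',p.round(4),'tool',(A.T@(p-c)*1000).round(1))
# top view
t=load('top0');f=t['frame'].astype(int);g=f.sum(2)
hsv=cv2.cvtColor(t['frame'],cv2.COLOR_RGB2HSV); m=cv2.inRange(hsv,(22,90,80),(38,255,255))
n,l,st,ce=cv2.connectedComponentsWithStats(m)
for i in range(1,n):
    if 270<ce[i][0]<310 and 160<ce[i][1]<190: print(st[i],ce[i],onplane(t,[ce[i]],.06))
```

```text
head low end [0.597  0.1658 0.1974] tool mm [24.2  0.1 -0.9]
plate mid end [0.5968 0.1673 0.1704] tool mm [22.6  0.1 26.1]
plate low(192) [0.5969 0.1662 0.1474] tool mm [23.7  0.  49.1]
slot [0.6136 0.1169 0.06  ] tool [ 74.  -12.3 136.6]
slot [0.6116 0.139  0.06  ] tool [ 51.8 -12.3 136.5]
slot [0.61   0.1566 0.06  ] tool [ 34.1 -12.4 136.4]
slot [0.6138 0.1106 0.06  ] tool [ 80.3 -12.  136.6]
slot [0.6085 0.1687 0.06  ] tool [ 21.9 -12.1 136.4]
[281 171   2   9  15] [281.46666667 175.2       ] [[0.6069394  0.16775569 0.06      ]]
[298 170   3   8  15] [299.2        174.06666667] [[0.61177817 0.11056223 0.06      ]]
```

Run:
```python
from h import *
go([0.6114,0.1387,0.13],down(-84.6))
```

```text
move [ 5.23 -1.2   6.65] [ 0.16 -0.2  -0.15] dist 8.5 0.3 t 4.85
```

play_rows(
  commands=[
    [[2,-0.5,2,0.2,-0.2,-0.1,0],[4,-1,4,0.2,-0.2,-0.1,0],[5.2,-1.2,5.5,0.2,-0.2,-0.1,0],[5.2,-1.2,6.6,0.2,-0.2,-0.1,0],[5.2,-1.2,6.6,0.2,-0.2,-0.1,0],[5.2,-1.2,6.6,0.2,-0.2,-0.1,0],[5.2,-1.2,6.6,0.2,-0.2,-0.1,0]],
  ],
)

```text
clock: 5.43
tool_pos: [0.6125, 0.1392, 0.1314]
orientation: [-179.9, 0.0, -84.7]
force: [-0.2, 0.2, 0.3]
opening: 0.0095
gripper_force: 30.0
```

Run:
```python
from h import *
go([0.6114,0.1387,0.1],down(-84.6)); c,A,o=pose(); print(c,o['orientation'],o['qvel'].round(2))
w=grab('wrist','w4'); f=w['frame']; cv2.imwrite('pics/w4c.png',cv2.resize(f[100:260,230:390,::-1],(600,600),interpolation=cv2.INTER_CUBIC))
g=f.astype(int).sum(2)
hsv=cv2.cvtColor(f,cv2.COLOR_RGB2HSV); m=cv2.inRange(hsv,(18,100,60),(35,255,255))
n,l,st,ce=cv2.connectedComponentsWithStats(m)
for i in range(1,n):
    if 240<ce[i][0]<370 and st[i,4]>20: p=onplane(w,[ce[i]],.06)[0];print(st[i],ce[i],p,A.T@(p-c)*1000)
```

```text
move [0.04 0.12 3.14] [-0.12  0.   -0.07] dist 3.1 0.1 t 5.4333
[0.61247271 0.13922525 0.13141895] [-1.79884101e+02  3.76590482e-03 -8.46678192e+01] [ 0.05 -0.46  0.26 -0.07  0.09  0.08]
[295 176  43   5 213] [316.1971831 178.       ] [0.61428455 0.11092665 0.06      ] [28.349215    0.97024498 71.41526652]
[279 259   9  58 255] [282.03529412 289.82745098] [0.63271503 0.20209873 0.06      ] [-60.71559642 -25.85301559  71.47537934]
[342 261   9  56 219] [347.51141553 289.67123288] [0.581538   0.19720276 0.06      ] [-60.59667979  25.55743106  71.37137711]
[ 118  320  365   22 3170] [318.79400631 334.87476341] [0.59997211 0.24112602 0.06      ] [-102.61679241    3.12135988   71.41952327]
```

View pics/w4c.png

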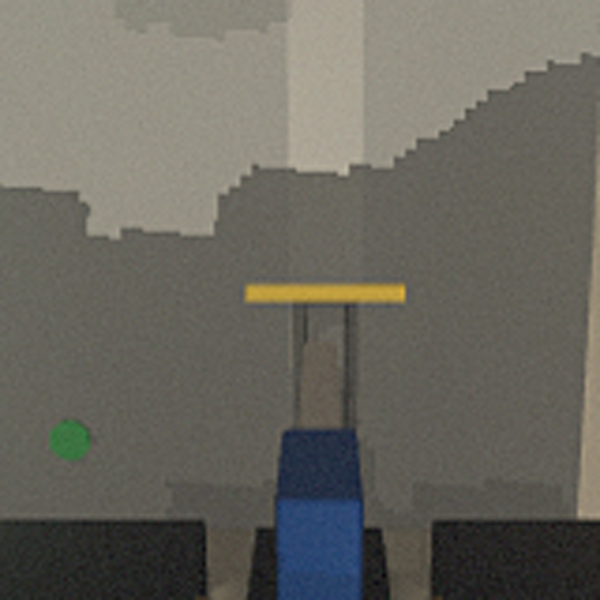

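The card stands just above the slot, about 1 mm off across its width. I'll correct that and insert.

play_rows(
  commands=[
    [[0,0.1,0,-0.1,0,0,0],[0,0.1,0.8,-0.1,0,0,0],[0,0.1,1.3,-0.1,0,0,0],[0,0.1,1.8,-0.1,0,0,0],[0,0.1,2.2,-0.1,0,0,0],[0,0.1,2.6,-0.1,0,0,0],[0,0.1,3,-0.1,0,0,0],[0,0.1,3.4,-0.1,0,0,0],[0,0.1,3.4,-0.1,0,0,0]],
  ],
)

```text
clock: 6.23
tool_pos: [0.6105, 0.1378, 0.0951]
orientation: [179.8, -0.0, -84.8]
force: [-0.6, 0.2, -1.7]
opening: 0.0098
gripper_force: 30.0
```

play_rows(
  commands=[
    [[0,-0.05,0.6,0,0,0,0],[0,-0.05,1.2,0,0,0,0],[0,-0.05,1.7,0,0,0,0],[0,-0.05,2.1,0,0,0,0],[0,-0.05,2.4,0,0,0,0],[0,-0.05,2.6,0,0,0,0],[0,-0.05,2.7,0,0,0,0],[0,-0.05,2.7,0,0,0,0]],
  ],
)

```text
clock: 6.9
tool_pos: [0.6115, 0.138, 0.0693]
orientation: [179.9, -0.0, -84.7]
force: [-0.0, -0.1, -0.6]
opening: 0.0102
gripper_force: 30.0
```

Little force so far, so I'll press further until the floor answers.

play_rows(
  commands=[
    [[0,0,0.15,0,0,0,0],[0,0,0.3,0,0,0,0],[0,0,0.4,0,0,0,0],[0,0,0.4,0,0,0,0]],
  ],
)

```text
clock: 7.23
tool_pos: [0.6122, 0.1381, 0.0689]
orientation: [-179.9, -0.0, -84.7]
force: [-8.8, -0.2, 25.3]
opening: 0.0097
gripper_force: 30.0
```

play_rows(
  commands=[
    [[0,0,-0.3,0,0,0,0],[0,0,-0.3,0,0,0,0.4],[0,0,-0.3,0,0,0,0.4],[0,0,-0.3,0,0,0,0.4],[0,0,-0.3,0,0,0,0.4],[0,0,-2,0,0,0,0.4],[0,0,-5,0,0,0,0.4],[0,0,-9,0,0,0,0.4],[0,0,-13,0,0,0,0.4],[0,0,-15.5,0,0,0,0.4],[0,0,-15.5,0,0,0,1],[0,0,-15.5,0,0,0,1]],
  ],
)

```text
clock: 8.23
tool_pos: [0.6124, 0.1385, 0.222]
orientation: [-179.9, 0.1, -84.7]
force: [-0.5, 0.9, -1.3]
opening: 0.0435
gripper_force: 0.0
```

Run:
```python
from h import *
w=grab('wrist','w5'); c,A,o=pose(); print(c)
hsv=cv2.cvtColor(w['frame'],cv2.COLOR_RGB2HSV)
m=cv2.inRange(hsv,(100,80,25),(130,255,255))
n,l,st,ce=cv2.connectedComponentsWithStats(m)
for i in range(1,n):
    if st[i,4]>100: P=onplane(w,np.argwhere(l==i)[:,::-1],.098)[:,:2].astype(np.float32); print(st[i],ce[i],cv2.minAreaRect(P*1000))
# where to put TCP so that lens is mid-image: camera sees point ~tool x 0 , TCP+0.1
go([0.63,0.02,0.25],down(-84.6));
```

```text
[0.61153488 0.13816952 0.2201677 ]
[ 244    0   82   72 2184] [276.15796703  37.09798535] ((648.8807983398438, 8.815174102783203), (64.58688354492188, 51.47132873535156), 7.381709575653076)
[310 169  11  56 605] [315.01487603 196.81818182] ((612.662109375, 137.77908325195312), (9.052410125732422, 50.24150848388672), 5.436324119567871)
move [11.94 -0.75 -2.99] [ 0.07  0.01 -0.15] dist 12.3 0.2 t 8.2833
```

play_rows(
  commands=[
    [[4,0,-3,0,0,0,1],[8,-0.7,-4,0,0,0,1],[11.9,-0.7,-4,0,0,0,1],[11.9,-0.7,-4,0,0,0,1],[11.9,-0.7,-4,0,0,0,1],[11.9,-0.7,-4,0,0,0,1],[11.9,-0.7,-4,0,0,0,1]],
  ],
)

```text
clock: 8.87
tool_pos: [0.6291, 0.0208, 0.2588]
orientation: [179.8, -0.0, -84.7]
force: [0.3, -0.3, -0.5]
opening: 0.0867
gripper_force: 0.0
```

Run:
```python
from h import *
w=grab('wrist','L1'); print(get_obs()['tool_pos'])
```

```text
[0.62924495 0.02115593 0.25912031]
```

play_rows(
  commands=[
    [[0,4,0,0,0,0,1],[0,8,0,0,0,0,1],[0,11,0,0,0,0,1],[0,12,0,0,0,0,1],[0,12,0,0,0,0,1],[0,12,0,0,0,0,1],[0,12,0,0,0,0,1]],
  ],
)

```text
clock: 9.5
tool_pos: [0.511, 0.01, 0.2605]
orientation: [179.9, -0.0, -84.7]
force: [-0.3, -0.1, 0.6]
opening: 0.0879
gripper_force: 0.0
```

Run:
```python
from h import *
w=grab('wrist','L2'); print(get_obs()['tool_pos'])
a=load('L1')['frame'];b=w['frame']
P=[proj(load('L1'),[.65,.012,.12])[0],proj(w,[.65,.012,.12])[0]];print(P)
c=[]
for f,p in zip((a,b),P):
    x,y=p.astype(int); x0=max(0,min(540,x-50));y0=max(0,min(280,y-60)); print(x0,y0); c.append(cv2.resize(f[y0:y0+120,x0:x0+100,::-1],(400,480),interpolation=cv2.INTER_CUBIC))
cv2.imwrite('pics/Lc.png',np.hstack(c))
```

```text
[0.51107579 0.00991755 0.26022883]
[array([292.55434238, 182.96707976]), array([166.48605325, 182.70982367])]
242 122
116 122
```

View pics/Lc.png

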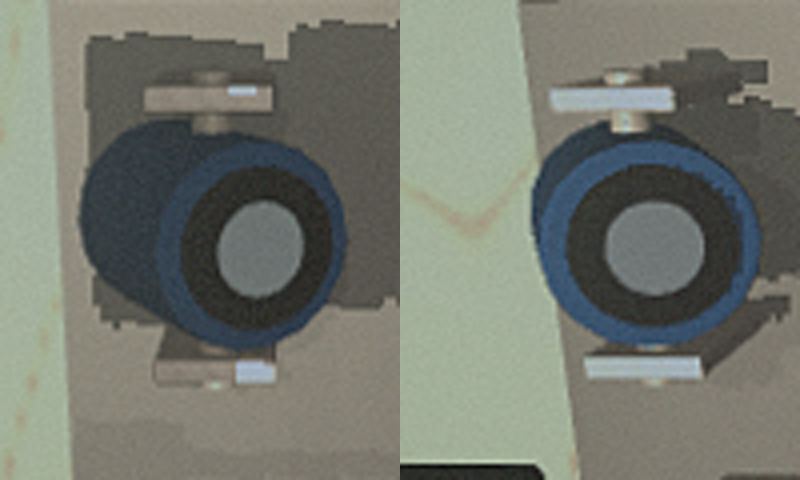

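Both crops show the lens cleanly: grey glass centred at about (307,184) in L1 and (180,184) in L2, inside a dark ring and blue rim, with the hinge pins above and below. I'll cast rays through the ring and glass contours from both views to get centre and tilt.

```bash
cat > lens.py <<'E'
from h import *
from scipy.optimize import least_squares
V=[]
for n,(x0,y0) in (('L1',(242,122)),('L2',(116,122))):
    s=load(n); b=cv2.resize(cv2.GaussianBlur(s['frame'],(3,3),0)[y0:y0+120,x0:x0+100],None,fx=8,fy=8,interpolation=cv2.INTER_CUBIC)
    mx=b.max(2).astype(int); gl=(int(((307 if n=='L1' else 180)-x0+.5)*8),int((184-y0+.5)*8))
    g=mx[gl[1],gl[0]]; ring=np.percentile(mx[gl[1]-100:gl[1]+100,gl[0]-100:gl[0]+100],8); rim=mx[gl[1]-185:gl[1]-165,gl[0]].mean()
    print(n,g,ring,rim)
    for k,thr in (('glass',(g+ring)/2),('ring',(rim+ring)/2)):
        m=(mx>thr).astype(np.uint8) if k=='glass' else (mx<thr).astype(np.uint8)
        nn,l,st,ce=cv2.connectedComponentsWithStats(m)
        if k=='glass': i=l[gl[1],gl[0]]
        else:
            i=l[gl[1],gl[0]+int(68*2)]
        cs,_=cv2.findContours((l==i).astype(np.uint8),cv2.RETR_EXTERNAL,cv2.CHAIN_APPROX_NONE)
        c=max(cs,key=cv2.contourArea)[::12,0].astype(float); e=cv2.fitEllipse(c.astype(np.float32))
        px=(c+.5)/8-.5+[x0,y0]; ep=(np.array(e[0])+.5)/8-.5+[x0,y0]
        print(n,k,len(c),ep.round(2),np.array(e[1]).round(1)/8,round(e[2],1)); V.append((n,k,s,px))
yaw=np.radians(95.6-90)
ex=np.array([np.cos(yaw),np.sin(yaw),0]); ey=np.array([-ex[1],ex[0],0]); ez=np.array([0,0,1.])
def nrm(t,b): v=-np.sin(t)*ex+np.cos(t)*ez+b*ey; return v/np.linalg.norm(v)
def res(p,kind):
    n=nrm(p[3],p[5] if len(p)>5 else 0); out=[]
    for vn,k,s,px in V:
        if k!=kind: continue
        o,d=ray(s,px); q=o+d*((p[:3]-o)@n/(d@n))[:,None]; out.append((np.linalg.norm(q-p[:3],axis=1)-p[4])*1000)
    return np.concatenate(out)
if __name__=='__main__':
  for kind,r in (('glass',.012),('ring',.02)):
    for ex_ in ([],[0.]):
        f=least_squares(res,[.64,.012,.122,.45,r]+ex_,args=(kind,),loss='soft_l1',f_scale=.3,x_scale=[.01,.01,.01,.1,.01]+[.1]*len(ex_))
        p=f.x; n=nrm(p[3],p[5] if ex_ else 0); print(kind,p.round(4),'rms',np.sqrt(np.mean(f.fun**2)).round(3),'hinge',(p[:3]-.025*n).round(4))
  def tri(rs):
    A=np.zeros((3,3));b=np.zeros(3)
    for o,d in rs:
        d=d[0]/np.linalg.norm(d[0]);M=np.eye(3)-np.outer(d,d);A+=M;b+=M@o
    return np.linalg.solve(A,b)
  L1,L2=load('L1'),load('L2')
  print('pins z=.1', onplane(L1,[[294.3,141],[295.7,218]],.1).round(4), onplane(L2,[[172.4,141],[179.6,217]],.1).round(4))
E
python3 lens.py
```

```text
L1 115 45.0 73.1
L1 glass 43 [306.63 183.88] [20.8625 24.0375] 20.7
L1 ring 75 [305.83 183.5 ] [37.175 41.375] 21.7
L2 119 52.0 91.45
L2 glass 46 [179.19 183.47] [23.2375 24.825 ] 92.1
L2 ring 81 [179.1 182.9] [40.1625 43.5125] 90.7
glass [0.6368 0.0112 0.1224 0.4906 0.0109] rms 0.085 hinge [0.6486 0.0123 0.1003]
glass [ 0.6368  0.0112  0.1224  0.4906  0.0109 -0.0065] rms 0.084 hinge [0.6485 0.0125 0.1003]
ring [0.6373 0.0113 0.1207 0.443  0.0191] rms 0.174 hinge [0.648  0.0124 0.0981]
ring [ 0.6373  0.0113  0.1207  0.4434  0.019  -0.0111] rms 0.173 hinge [0.6479 0.0126 0.0981]
pins z=.1 [[ 0.6522 -0.0245  0.1   ]
 [ 0.6451  0.0521  0.1   ]] [[ 0.652  -0.0248  0.1   ]
 [ 0.6462  0.0519  0.1   ]]
```

play_rows(
  commands=[
    [[0,-4,0,0,0,0,1],[0,-8,0,0,0,0,1],[0,-12,0,0,0,0,1],[0,-16,0,0,0,0,1],[0,-20,0,0,0,0,1],[0,-23,0,0,0,0,1],[0,-23,0,0,0,0,1],[0,-23,0,0,0,0,1],[0,-23,0,0,0,0,1]],
  ],
)

```text
clock: 10.3
tool_pos: [0.7395, 0.0302, 0.2582]
orientation: [179.8, -0.0, -84.8]
force: [-0.3, 0.5, -0.4]
opening: 0.0877
gripper_force: 0.0
```

```bash
python3 - <<'E'
from h import *
w=grab('wrist','L3'); print(get_obs()['tool_pos'],proj(w,[.637,.011,.122]))
E
sed -i "s/(('L1',(242,122)),('L2',(116,122)))/(('L1',(242,122)),('L2',(116,122)),('L3',C3))/; s/^V=\[\]/V=[]; q=proj(load('L3'),[.637,.011,.122])[0]; C3=tuple((q-[60,62]).astype(int)); GX={'L1':307,'L2':180,'L3':q[0]}/; s/(307 if n=='L1' else 180)/GX[n]/" lens.py
sed -i "s/  L1,L2=load/  print(V[-1][3].mean(0));L1,L2=load/" lens.py; python3 lens.py
python3 - <<'E'
from h import *
go([0.40,-0.005,0.26],down(-84.6)); go([0.437,-0.30,0.22],down(-120))
E
```

```text
[0.73911943 0.03020017 0.25927817] [[426.97347702 184.40654738]]
L1 115 45.0 73.1
L1 glass 43 [306.63 183.88] [20.8625 24.0375] 20.7
L1 ring 75 [305.83 183.5 ] [37.175 41.375] 21.7
L2 119 52.0 91.45
L2 glass 46 [179.19 183.47] [23.2375 24.825 ] 92.1
L2 ring 81 [179.1 182.9] [40.1625 43.5125] 90.7
L3 119 43.0 80.3
L3 glass 39 [427.12 184.85] [16.5625 24.0375] 17.7
L3 ring 294 [415.51 181.41] [117.0125 143.275 ] 179.9
glass [0.6368 0.0112 0.1225 0.4739 0.0109] rms 0.109 hinge [0.6482 0.0123 0.1002]
glass [ 0.6368  0.0112  0.1225  0.474   0.0109 -0.002 ] rms 0.109 hinge [0.6482 0.0124 0.1002]
ring [ 6.6910e-01 -7.0000e-04  1.9050e-01 -6.0417e+00  4.6000e-02] rms 10.449 hinge [ 6.751e-01 -1.000e-04  1.662e-01]
ring [ 0.6689 -0.0029  0.1908  0.2984  0.0461 -0.2223] rms 10.058 hinge [0.6755 0.0032 0.1675]
[415.4460034  181.63988095]
pins z=.1 [[ 0.6522 -0.0245  0.1   ]
 [ 0.6451  0.0521  0.1   ]] [[ 0.652  -0.0248  0.1   ]
 [ 0.6462  0.0519  0.1   ]]
move [4.000e-01 3.409e+01 2.000e-02] [ 0.15 -0.04 -0.15] dist 34.1 0.2 t 10.35
move [30.11 33.1   4.03] [ 0.13 -0.08 35.25] dist 44.9 35.3 t 10.35
```

The three-view fit on the glass gives a tilt of 0.474 against 0.49 from two views, with the hinge at (0.648,0.012,0.100), which agrees with the pins. The L3 ring contour leaked, so I ignore it. Next is the tin.

Run:
```python
from h import *
go([0.436,-0.334,0.21],down(-145))
```

```text
move [33.49 33.51  5.04] [ 0.11 -0.11 60.25] dist 47.6 60.3 t 10.35
```

play_rows(
  commands=[
    [[33.5,33.5,5,0,0,60.2,1],[33.5,33.5,5,0,0,60.2,1],[33.5,33.5,5,0,0,60.2,1],[33.5,33.5,5,0,0,60.2,1],[33.5,33.5,5,0,0,60.2,1],[33.5,33.5,5,0,0,60.2,1],[33.5,33.5,5,0,0,60.2,1],[33.5,33.5,5,0,0,60.2,1],[33.5,33.5,5,0,0,60.2,1],[33.5,33.5,5,0,0,60.2,1],[33.5,33.5,5,0,0,60.2,1],[33.5,33.5,5,0,0,60.2,1],[33.5,33.5,5,0,0,60.2,1],[33.5,33.5,5,0,0,60.2,1],[33.5,33.5,5,0,0,60.2,1],[33.5,33.5,5,0,0,60.2,1]],
  ],
)

```text
clock: 11.68
tool_pos: [0.4368, -0.3334, 0.2114]
orientation: [-180.0, -0.0, -144.9]
force: [1.2, 0.1, -1.4]
opening: 0.0877
gripper_force: 0.0
```

Run:
```python
from h import *
c,A,o=pose(); print(c,o['orientation']); w=grab('wrist','w6'); P=proj(w,[.4357,-.3362,.026])[0]; print(P)
hsv=cv2.cvtColor(w['frame'],cv2.COLOR_RGB2HSV); print(hsv[int(P[1]),int(P[0])])
m=cv2.inRange(hsv,(0,90,40),(30,255,255)); n,l,st,ce=cv2.connectedComponentsWithStats(m)
for i in range(1,n):
    if 200<st[i,4]<9000: 
        q=onplane(w,[ce[i]],.026)[0]; r=onplane(w,np.argwhere(l==i)[:,::-1],.026)[:,:2].astype(np.float32)
        print(st[i],ce[i],q,cv2.minEnclosingCircle(r*1000),w['frame'][l==i].mean(0))
```

```text
[ 0.43677645 -0.33336478  0.21136062] [-1.79961514e+02 -2.96176826e-02 -1.44881340e+02]
[313.30855738 181.42730813]
[ 11 127 130]
[ 259   31   61   66 3114] [288.75016057  63.71290944] [ 0.35335277 -0.42313108  0.026     ] ((353.74005126953125, -422.7916259765625), 30.412145614624023) [162.76974952 113.20134875  56.49004496]
[ 369   92   49   59 2010] [394.07810945 124.32487562] [ 0.33960339 -0.30281035  0.026     ] ((336.1836242675781, -300.8203125), 30.615327835083008) [157.26119403 130.92089552  56.54228856]
[283 153  55  56 597] [310.11725293 179.29313233] [ 0.43575464 -0.34029753  0.026     ] ((437.4679870605469, -339.3181457519531), 30.459585189819336) [101.02512563  70.74204355  51.61139028]
[ 289  162   43   42 1440] [310.00347222 182.36666667] [ 0.43855447 -0.3384963   0.026     ] ((438.7948303222656, -338.47900390625), 23.210142135620117) [116.47222222  81.74791667  59.24097222]
[123 259  31  56 811] [134.4352651  288.03699137] [ 0.66387602 -0.43701336  0.026     ] ((660.6539916992188, -434.1392822265625), 39.81037902832031) [72.93094945 59.49815043 36.44266338]
[476 258  31  57 844] [494.38862559 286.87322275] [ 0.41615667 -0.08668218  0.026     ] ((418.41619873046875, -88.86746215820312), 40.0375862121582) [70.53199052 57.46208531 35.09004739]
[ 284  321  335   22 3596] [470.3592881  333.39516129] [ 0.48079256 -0.06575409  0.026     ] ((491.18896484375, -79.98067474365234), 214.65771484375) [64.21579533 52.56562848 32.18604004]
```

View pics/w6.png

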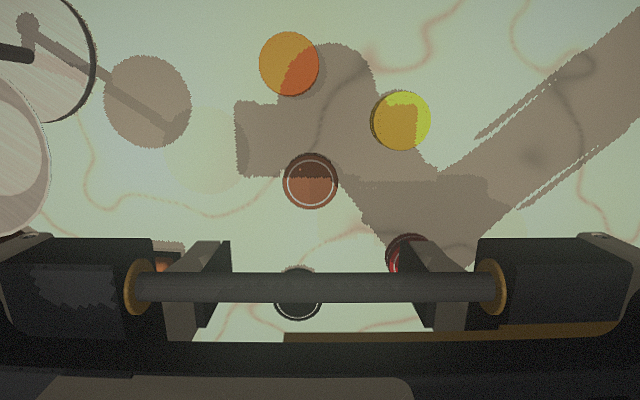

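The brown tin is at (310,181), with orange at (289,64), yellow at (400,120), and red and black behind the fingers. The wrist measurement puts the brown tin's centre at about (0.438,-0.339).

Run:
```python
from h import *
go([0.4382,-0.3387,0.005],down(-145))
```

```text
move [ 0.19 -0.51 20.62] [-0.02 -0.04  0.14] dist 20.6 0.1 t 11.7333
```

play_rows(
  commands=[
    [[0.2,-0.5,3,0,0,0,1],[0.2,-0.5,7,0,0,0,1],[0.2,-0.5,11,0,0,0,1],[0.2,-0.5,14.5,0,0,0,1],[0.2,-0.5,17.5,0,0,0,1],[0.2,-0.5,19.5,0,0,0,1],[0.2,-0.5,20.3,0,0,0,1],[0.2,-0.5,20.6,0,0,0,1],[0.2,-0.5,20.6,0,0,0,1],[0.2,-0.5,20.6,0,0,0,1]],
  ],
)

```text
clock: 12.57
tool_pos: [0.4384, -0.3395, 0.006]
orientation: [-179.9, -0.0, -144.9]
force: [-0.1, 0.2, 0.2]
opening: 0.0879
gripper_force: 0.0
```

play_rows(
  commands=[
    [[0,0,0,0,0,0,0.6],[0,0,0,0,0,0,0.4],[0,0,0,0,0,0,0],[0,0,0,0,0,0,0],[0,0,0,0,0,0,0],[0,0,0,0,0,0,0],[0,0,0,0,0,0,0]],
  ],
)

```text
clock: 13.15
tool_pos: [0.4374, -0.3394, 0.0052]
orientation: [-180.0, -0.1, -144.9]
force: [-1.2, 0.8, 6.5]
opening: 0.0594
gripper_force: 30.0
```

Run:
```python
from h import *
c,A,o=pose(); print(c,o['orientation'],o['force'],o['opening'],o['gripper_force'])
w=grab('wrist','w7')
```

```text
[ 0.43735457 -0.33941787  0.00515607] [-1.79997414e+02 -6.54896932e-02 -1.44933553e+02] [-1.20233101  0.81418102  6.48301795] 0.05938037021015548 30.00101387500763
```

```bash
cat > tin.py <<'E'
from h import *
import sys
def tinfit(name):
    w=load(name); c,A,o=pose(); hsv=cv2.cvtColor(w['frame'],cv2.COLOR_RGB2HSV)
    m=cv2.inRange(hsv,(0,70,25),(25,255,255)); m[:,:250]=0; m[:,382:]=0
    pr=lambda x,y,z: proj(w,c+A@np.array([x,y,z]))[0]
    print('pred near edge lid',pr(.03,0,-.021).round(1),'underside',pr(.03,0,.005).round(1))
    for col in range(295,340,8):
        r=np.nonzero(m[150:320,col])[0]+150; print(col,r.min() if len(r) else None,r.max() if len(r) else None)
    f=w['frame']; x,y=pr(.03,0,-.01).astype(int); print(f.astype(int).sum(2)[y-25:y+30,x], )
tinfit(sys.argv[1])
E
python3 tin.py w7
python3 - <<'E'
from h import *
c,A,o=pose()
go(c+[0,0,.2],A)
E
```

```text
pred near edge lid [315.1 214.4] underside [315.  199.3]
295 208 319
303 206 319
311 205 319
319 205 319
327 206 319
335 209 319
[442 437 450 448 436 437 435 437 427 433 424 420 402 409 411 398 400 390
 389 386 408 425 344 180 140 168 156 184 326 335 170 120 129 166 162 155
 160 166 218 218 201 185 180 186 170 176 168 237 350 383 361 244 144 185
 168]
move [  0.02  -0.   -20.  ] [0. 0. 0.] dist 20.0 0.0 t 13.2
```

play_rows(
  commands=[
    [[0,0,-1,0,0,0,0],[0,0,-3,0,0,0,0],[0,0,-6,0,0,0,0],[0,0,-9,0,0,0,0],[0,0,-12,0,0,0,0],[0,0,-16,0,0,0,0],[0,0,-20,0,0,0,0],[0,0,-23,0,0,0,0],[0,0,-23,0,0,0,0],[0,0,-23,0,0,0,0]],
  ],
)

```text
clock: 14.03
tool_pos: [0.4381, -0.3394, 0.2371]
orientation: [-179.8, 0.1, -144.9]
force: [-0.8, 0.1, -2.8]
opening: 0.0596
gripper_force: 30.0
```

```bash
python3 - <<'E'
from h import *
w=grab('wrist','w8'); 
t=.48; a=np.radians(5.4); ex=np.array([np.cos(a),np.sin(a),0]); ey=np.array([-ex[1],ex[0],0]); n=-np.sin(t)*ex+np.cos(t)*np.array([0,0,1])
Rt=R.from_rotvec(-t*ey).as_matrix()@down(-84.6); print(Rt[:,2],-n)
view=np.array([.6485,.0123,.1])+.135*n; print('view',view)
c,A,o=pose(); print(c,o['opening'],o['force'])
tcp=view+.005*n; go(tcp+.0*n,Rt); go(c+(tcp-c)*.0+[0,0,0],Rt)
E
python3 tin.py w8
```

```text
[ 0.45972978  0.04345726 -0.88699492] [ 0.45972978  0.04345726 -0.88699492]
view [0.58643648 0.00643327 0.21974431]
[ 0.43718207 -0.33886265  0.23506762] 0.05975601083391239 [-0.53702318 -0.2097743  -2.41977973]
move [-31.84  19.82   1.08] [ 24.9  -14.48 -59.15] dist 37.5 65.8 t 14.0833
move [0. 0. 0.] [ 24.9  -14.48 -59.15] dist 0.0 65.8 t 14.0833
pred near edge lid [317.1 212.1] underside [316.9 197.5]
295 222 319
303 209 319
311 205 319
319 206 319
327 207 319
335 209 319
[594 588 595 610 589 588 598 593 599 602 590 594 595 589 595 593 596 593
 594 596 597 596 601 626 501 182 171 190 156 225 323 323 190 160 164 180
 173 179 183 176 201 214 215 193 198 203 191 197 178 239 327 378 336 257
 171]
```

play_rows(
  commands=[
    [[-31.8,19.8,1,24.9,-14.5,-59.1,0],[-31.8,19.8,1,24.9,-14.5,-59.1,0],[-31.8,19.8,1,24.9,-14.5,-59.1,0],[-31.8,19.8,1,24.9,-14.5,-59.1,0],[-31.8,19.8,1,24.9,-14.5,-59.1,0],[-31.8,19.8,1,24.9,-14.5,-59.1,0],[-31.8,19.8,1,24.9,-14.5,-59.1,0],[-31.8,19.8,1,24.9,-14.5,-59.1,0],[-31.8,19.8,1,24.9,-14.5,-59.1,0],[-31.8,19.8,1,24.9,-14.5,-59.1,0],[-31.8,19.8,1,24.9,-14.5,-59.1,0],[-31.8,19.8,1,24.9,-14.5,-59.1,0],[-31.8,19.8,1,24.9,-14.5,-59.1,0],[-31.8,19.8,1,24.9,-14.5,-59.1,0],[-31.8,19.8,1,24.9,-14.5,-59.1,0],[-31.8,19.8,1,24.9,-14.5,-59.1,0],[-31.8,19.8,1,24.9,-14.5,-59.1,0]],
  ],
)

```text
clock: 15.5
tool_pos: [0.5841, 0.005, 0.2245]
orientation: [-152.6, 0.0, -84.7]
force: [-0.1, -0.5, -1.1]
opening: 0.0595
gripper_force: 30.0
```

```bash
cat > fin.py <<'E'
from h import *
t=.48; a=np.radians(5.4); ex=np.array([np.cos(a),np.sin(a),0]); ey=np.array([-ex[1],ex[0],0]); n=-np.sin(t)*ex+np.cos(t)*np.array([0,0,1])
Rt=R.from_rotvec(-t*ey).as_matrix()@down(-84.6)
view=np.array([.6485,.0123,.1])+.135*n
tcp=view+.0053*n+.001*Rt[:,0]
if __name__=='__main__':
    for i in range(3):
        go(tcp,Rt); snapshot('top')
    c,A,o=pose(); print(c,o['qvel'].round(2),o['force'],o['joint_pos'].round(1))
E
python3 fin.py
python3 - <<'E'
from h import *
w=grab('wrist','w9'); s=grab('side','s9'); t=grab('top','t9')
a=cv2.resize(s['frame'][110:260,220:420,::-1],(560,420),interpolation=cv2.INTER_CUBIC)
b=cv2.resize(w['frame'][150:330,255:375,::-1],(240,420))
cv2.imwrite('pics/fin.png',np.hstack([a,b]))
E
```

```text
move [-0.02 -0.    0.  ] [ 0.05 -0.03 -0.08] dist 0.0 0.1 t 15.5
move [-0.01 -0.01  0.  ] [ 0.05 -0.02 -0.08] dist 0.0 0.1 t 15.55
move [-0. -0.  0.] [ 0.05 -0.02 -0.06] dist 0.0 0.1 t 15.6
[0.58405334 0.00531186 0.22443319] [ 0.26  0.08 -0.07  0.06 -0.04 -0.02] [ 0.57100847  0.29977441 -1.85673712] [ 24.5  -3.2 -41.9  19.8 -26.5 -35.1]
```

View pics/fin.png

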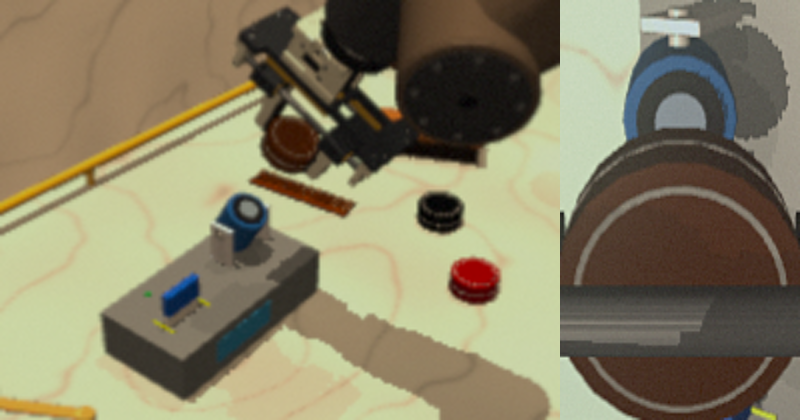

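The side view shows the tin held above and in front of the lens and the card home in the slot. The wrist crop shows the lid's white ring around the clamp bar, so I'll use the ring to check how the tin sits in the grip.

Run:
```python
from h import *
from scipy.optimize import least_squares
w=load('w9'); c,A,o=pose(); g=w['frame'].astype(int).sum(2)
from scipy.ndimage import gaussian_filter
gs=gaussian_filter(g.astype(float),.7); pts=[]
cx,cy,rx,ry=315.5,278,51.5,48
for th in np.radians(np.arange(0,360,4)):
    rr=np.linspace(.88,1.12,61); X=cx+rx*rr*np.cos(th);Y=cy+ry*rr*np.sin(th)
    v=cv2.remap(gs.astype(np.float32),X.astype(np.float32)[None],Y.astype(np.float32)[None],cv2.INTER_LINEAR)[0]
    k=v.argmax()
    if 3<k<57 and v[k]-np.median(v)>60 and not 268<Y[k]<307: pts.append((X[k],Y[k]))
pts=np.array(pts); print(len(pts))
o_,d=ray(w,pts); O=A.T@(o_-c); D=d@A
def res(p):
    n=np.array([p[3],p[4],1]); C=np.array([p[0],p[1],-.0207]); q=O+D*((C-O)@n/(D@n))[:,None]; return (np.linalg.norm(q-C,axis=1)-p[2])*1000
for fix in (1,0):
    f=least_squares((lambda p:res([*p,0,0])) if fix else res,[0,0,.025]+[0,0]*(1-fix),loss='soft_l1',f_scale=.2,x_scale=[.01]*3+[.1,.1]*(1-fix))
    print(f.x.round(4),np.sqrt(np.mean(f.fun**2)))
```

```text
66
[-0.0017 -0.0002  0.0243] 0.10482771334113188
[-0.0017 -0.0002  0.0243 -0.0046 -0.0014] 0.10380252304677177
```

play_rows(
  commands=[
    [[0.05,0,0,0,0,0,0],[0.05,0,0,0,0,0,0],[0.05,0,0,0,0,0,0],[0.05,0,0,0,0,0,0],[0.05,0,0,0,0,0,0],[0.05,0,0,0,0,0,0]],
  ],
)

```text
clock: 16.3
tool_pos: [0.5841, 0.005, 0.2244]
orientation: [-152.6, 0.0, -84.6]
force: [-0.1, 0.1, -1.3]
opening: 0.0597
gripper_force: 30.0
```

Run:
```python
from fin import *
go(tcp+.0005*Rt[:,0],Rt); c,A,o=pose(); print(o['qvel'].round(2),o['gripper_force'],close_job())
```

```text
move [ 0.03 -0.01 -0.01] [ 0.06 -0.   -0.02] dist 0.0 0.1 t 16.3
the job is handed in; nothing more can be done
[ 0.05  0.   -0.01  0.05  0.03  0.01] 29.99981850385666 None
```

I pushed the card home in the scanner slot and left it there, and the brown tin is held steady at the view point, 11 cm from the glass on the measured lens tilt of about 0.48 rad; I handed the job in at 16.3 s, and no verdict came back.

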